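# Feel for the lid release of a mini centrifuge

## Robot

A 6-joint arm with a two-finger parallel gripper is mounted at the origin on the work surface. World frame = base frame: x ahead of the robot, y to its left, z up, the work surface at z = 0. Lengths are in m, angles in rad, forces in N, time in s.
With the tool pointing down it reaches from about 0.325 to 0.775 m from the base axis. Payload 9.3 kg.
Tool frame: the origin (TCP) lies at the very end of the fingers, on their centre line; the grasp point (between the pads) lies behind it (ctrl.grip_depth is the z of the grasp point in the tool frame, in m); z points along the fingers, y is the direction in which the jaws open and shut (so a half turn about z gives the same grasp; the last joint's range is limited). The gripper opens to 85 mm and grips with 20 to 120 N. Pads are 22 mm wide; open, the fingers measure 114 mm over their backs; the gripper's body (76 mm by 85 mm) begins 54 mm behind the grasp point. The pads swing forward as they close: fully open they stand 13 mm farther back than shut.
Start: joints at [1.188, 0.259, 0.021, 1.334, 0, 1.418], TCP at [0.125, 0.536, 0.204] pointing down, gripper open.
Joint ranges: [-3.04, 3.04], [-0.91, 1.82], [-1.04, 1.36], [-1.92, 1.95], [-1.52, 1.45], [-3.14, 3.14]. Speed limits (rad/s): [2.22, 2.22, 2.79, 3.14, 3.14, 3.14].

## Interface

Orientations are given as a unit quaternion [w, x, y, z].
In Python, from plant import status, vision, workorder, ctrl gives the robot as it stands.
- The arm moves only by the tool drive_tool, never from a script. Its argument "motion" is a list of rows, each a list of 3 entries, a list of its own where there are three numbers: the turn, a rotation vector about the tool's x, y, z in degrees, then the shift along the tool's x, y, z in m, then the finger opening in m, from 0 to 0.0854. In form: [[[ax, ay, az], [tx, ty, tz], fingers], ...]. A call has 1 to 8 rows; each row shifts and turns the pose as measured when the row begins, along the tool's axes as they then stand; what a row does not reach is not made up. A row lasts 1/12 s, in which the tool goes at most 41.7 mm and 7.16 degrees, less where a joint would pass 70% of its speed; a pose out of reach is approached as far as the arm can. A call with a gripper value outside its range is refused whole. The fingers move at their own pace and stop on an object; the grip force is fixed at half the most. Time passes only in rows, so rows that do not move let the fingers close. It gives the time, the measured TCP pose, the force and the opening at its end, in the units of the state.
- status.observe(): the state, without advancing time (a new reading comes with each control period).
- vision.read_camera(name): name is "side" or "top"; returns the picture (400x640x3 uint8, blue, green, red); there is no depth.
- vision.get_calibration(name): a dict with "fx", "fy", "cx", "cy" (pixels), "extrinsics" (4x4, takes a point from world to camera coordinates). Camera axes: x right, y down, z forward; pixel columns grow to the right and rows downward; lengths in m; the calibration is good to about 2 mm. A picture is of the moment at which its call begins. get_calibration takes no time and is no camera call.
- workorder.finish_job(): hands the job in, once; it reports no verdict.
The state is a dict: "time_s": time; "q": joint angles; "qvel": joint speeds; "effort": joint torques, N m; "ee_pos": TCP position; "tcp_rot": TCP orientation; "contact_force": force on the tool from outside, world axes, zero at the start; "ft_torque": the same for the moment, N m; "finger_gap": finger opening in m.
Only numpy, scipy, OpenCV 4.12 (cv2) and the standard library are available. Lean on these libraries where they do the work, as an engineer would, in place of code of your own. Each camera call takes 0.05 s, during which the arm holds its last target.

## Task

The round mini centrifuge has finished its run and stands turned somewhat to one side. Run a fingertip along the rim round its lid until you find the notch, then press down the release key inside the notch so that the lid springs open, and draw back leaving the lid standing open. Do not strike or force the machine, and leave everything else on the bench where it stands.

Things in the scene. Friction and masses are not known exactly. Their poses are not given: they have to be found in the camera images.
- centrifuge: White round mini centrifuge, 192 mm across, held fast to the bench by suction feet. Origin: on the bench, on its vertical axis. Its reported orientation is that of the plain round base and does NOT tell where the notch is. Domed smoke-clear lid in the middle, radius 71 mm, its top 35 mm above the rim, hinged opposite the notch.
- rim_centre (a point): Point on the axis at the height of the rim, 110 mm above the bench. The rim is flat, level and rigid, from radius 71 mm (the lid's edge) to 96 mm (outer edge, last 3 mm rounded). Its one notch faces the robot's side: seen from the axis its middle lies within 75 degrees either way of -x, differently each time and not reported: feel for it, or look from above. At radius 88 mm closed fingertips clear the lid.
- release_key (a joint): Key in the notch, m: 0 up, 0.005 fully down (end stop). The notch is a 34 degree sector from radius 73 mm out, open on top and outwards: 44 mm wide at radius 75, 56 mm at 96. The white key fills its floor, 7 mm below the rim, out to radius 95 mm, and goes straight down wherever it is pressed: 2 N to start, 3.8 N at 0.003 where the lid lets go, 5 N fully down. It springs back up.
- lid (a joint): The lid's hinge, rad: 0 shut and latched, 1.25 fully open. Once the key is pressed the lid's own spring lifts it in 1 to 2 s, with some 1 N at its edge, which rises close beside the pressing finger and may rest against the hand until that goes up and away; then it stays open. It cannot be raised while latched.
- tube_rack: blue plastic rack with four capped 50 ml tubes, 190 x 90 mm, 121 mm tall, loose; origin under its centre
- tip_box: closed pipette-tip box, 126 x 88 mm, 74 mm tall, loose; origin under its centre
- microtube_block: white microtube block, 112 x 70 mm, 34 mm tall, loose; origin under its centre
- reagent_bottle: bottle with a blue cap, 60 mm across, 115 mm tall, loose; origin under its centre
- beaker: small open glass beaker, 60 mm across, 75 mm tall, loose; origin under its centre
- timer: flat white bench timer, 62 x 62 mm, 16 mm tall, loose; origin under its centre
- marker: marker pen lying on the bench, 125 mm long along its own x, 15 mm thick, loose; origin on the bench under its middle
Mind the look-alikes: they are no part of the job. What is shaped like the centrifuge but yellow is not meant.

How it is judged:
On the way, in this order (a step that is already met when the one before it is completed fails the run):
1. a fingertip slides on the rim of the centrifuge, the key still up (contact force between the fingers and anything else above 0.2 N and horizontal distance between the grasp point and centrifuge between 0.04 and 0.14 m and height (world z) of the grasp point between 0.095 and 0.15 m and value of joint release_key below 0.0007 m and value of joint lid below 0.03 rad), for 0.2 s.
2. a fingertip presses the release key down in its notch (contact force between the fingers and anything else above 0.2 N and horizontal distance between the grasp point and centrifuge between 0.04 and 0.14 m and value of joint release_key above 0.0025 m), for 0.02 s.
At the end, for the whole second after the job is handed in: The lid stands open (hinge over 1.0 rad of 1.25) and the release key has sprung back up (under 1 mm) (value of joint lid above 1 rad and value of joint release_key below 0.001 m); the robot touches nothing.
It fails at once if the machine is struck or forced (over 120 N at the fingers) (contact force between the fingers and anything else above 120 N).
It fails at once if another thing on the bench is lifted, tipped or moved more than 20 mm (distance of any of tube_rack, tip_box, microtube_block, reagent_bottle, beaker, timer, marker from where it was at the start of the episode above 0.02 m or angle between any of tube_rack, tip_box, microtube_block, reagent_bottle, beaker, timer, marker's own z axis and vertical above 0.3 rad).
It also fails if it takes over 64 s, if anything falls off the work surface, if the arm or the gripper's body presses on something with over 40 N, if the wrist force passes 120 N, or if a joint passes its speed limit or range.

## Working session

There is one attempt and no reset: what is moved stays moved. The work goes in short steps, Python scripts to look and compute and a tool call to move; the robot and the scene stay as the last step left them, time stands still between calls to the robot, and variables do not carry over. Pictures are saved under pics/ and viewed, and the job is handed in when it is done.

Besides the shell and the picture viewer there is one more tool, called after ">>>" by a JSON object that holds its "method" and its "body". drive_tool: Moves the arm, as the interface text tells. Its arguments: {"type":"object","properties":{"motion":{"type":"array"}},"required":["motion"]}

```bash
mkdir -p pics; ls
python3 - <<'E'
from plant import status, vision, workorder, ctrl
import cv2
s=status.observe();print(s);print(ctrl.grip_depth)
for n in("top","side"):
    cv2.imwrite(f"pics/{n}0.png",vision.read_camera(n));print(n,vision.get_calibration(n))
E
```

```text
pics
{'time_s': 0.0, 'q': array([ 1.18838862e+00,  2.59208780e-01,  2.07343223e-02,  1.33373510e+00,
       -1.23274142e-05,  1.41821900e+00]), 'qvel': array([ 0.00124429, -0.00046011, -0.00022201, -0.00026043,  0.00011651,
        0.00056783]), 'effort': array([-1.04687275e-03, -5.55643952e+01,  3.44531786e+01,  1.36707173e-02,
       -1.88806448e-04, -1.07231668e-05]), 'ee_pos': array([0.12516319, 0.53521555, 0.20304641]), 'tcp_rot': array([-1.80824041e-04,  1.14662405e-01,  9.93404265e-01, -6.83115809e-04]), 'contact_force': array([-0.01298519,  0.38472634,  0.50392681]), 'ft_torque': array([-0.01161967, -0.01671452,  0.04851198]), 'finger_gap': 0.08547288977653227}
-0.0187
top {'fx': 509.5220111362431, 'fy': 509.5220111362431, 'cx': 317.94968824326367, 'cy': 201.69964593092703, 'extrinsics': array([[-0.02750455, -0.99945563, -0.01821923,  0.08026347],
       [-0.98592917,  0.03012965, -0.16442589,  0.48968304],
       [ 0.16488532,  0.01344041, -0.98622116,  1.31451708],
       [ 0.        ,  0.        ,  0.        ,  1.        ]])}
side {'fx': 438.87460552687395, 'fy': 438.87460552687395, 'cx': 323.16470001999244, 'cy': 201.12527187848374, 'extrinsics': array([[ 0.87117062, -0.49079883,  0.01335173, -0.38469453],
       [-0.22921693, -0.43060901, -0.87294644,  0.20307719],
       [ 0.43419046,  0.75742484, -0.48763331,  0.86594919],
       [ 0.        ,  0.        ,  0.        ,  1.        ]])}
```

View pics/top0.png

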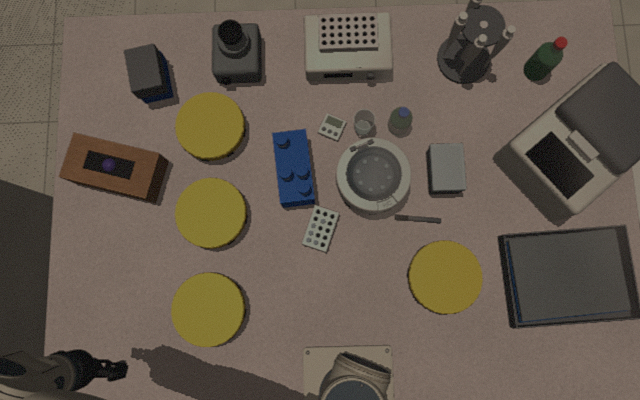

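View pics/side0.png

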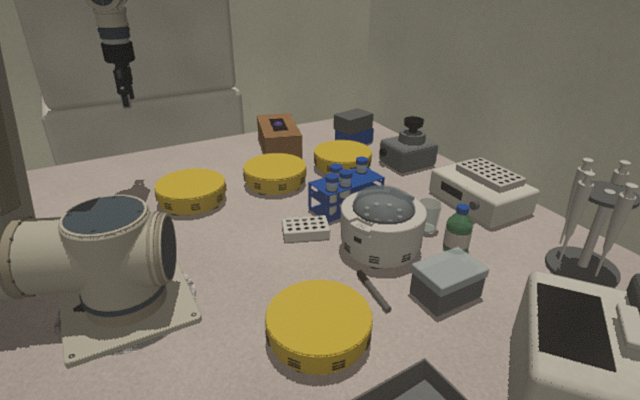

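The top view shows the white centrifuge at about (373,175), with a hinge-like part near (362,145). I'll enlarge both views to find the notch.

```bash
cat > h.py <<'E'
import numpy as np,cv2
from plant import vision
def ray(n,u,v,z):
    c=vision.get_calibration(n);E=c['extrinsics'];R=E[:3,:3];t=E[:3,3]
    o=-R.T@t;d=R.T@np.array([(u-c['cx'])/c['fx'],(v-c['cy'])/c['fy'],1]);return o+d*(z-o[2])/d[2]
def proj(n,p):
    c=vision.get_calibration(n);E=c['extrinsics'];q=E[:3,:3]@np.array(p)+E[:3,3]
    return c['fx']*q[0]/q[2]+c['cx'],c['fy']*q[1]/q[2]+c['cy']
E
python3 - <<'E'
from h import *
a=cv2.imread("pics/top0.png")[130:225,320:450];b=cv2.imread("pics/side0.png")[170:280,320:450]
cv2.imwrite("pics/topz.png",cv2.resize(cv2.convertScaleAbs(a,alpha=1.5),None,fx=6,fy=6,interpolation=cv2.INTER_CUBIC))
cv2.imwrite("pics/sidez.png",cv2.resize(cv2.convertScaleAbs(b,alpha=1.3),None,fx=5,fy=5,interpolation=cv2.INTER_CUBIC))
print(ray("top",373.5,174,.11))
E
```

```text
[ 0.54736054 -0.07805025  0.11      ]
```

View pics/topz.png

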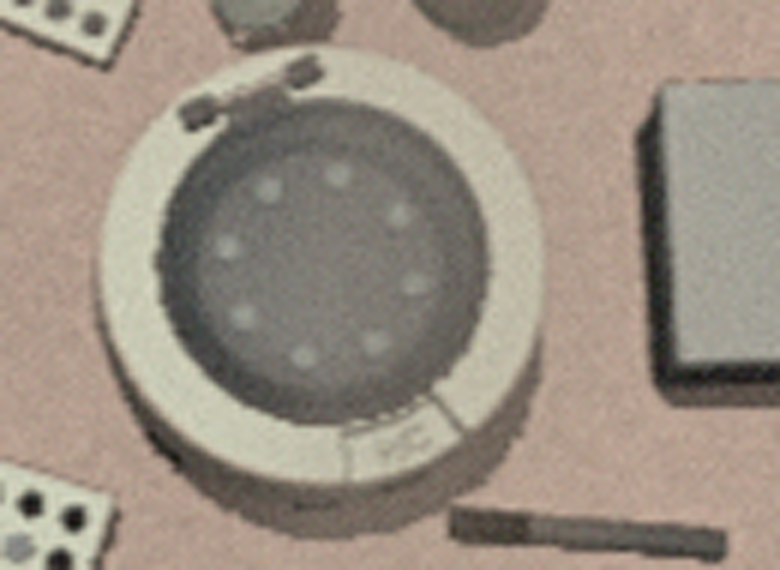

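View pics/sidez.png

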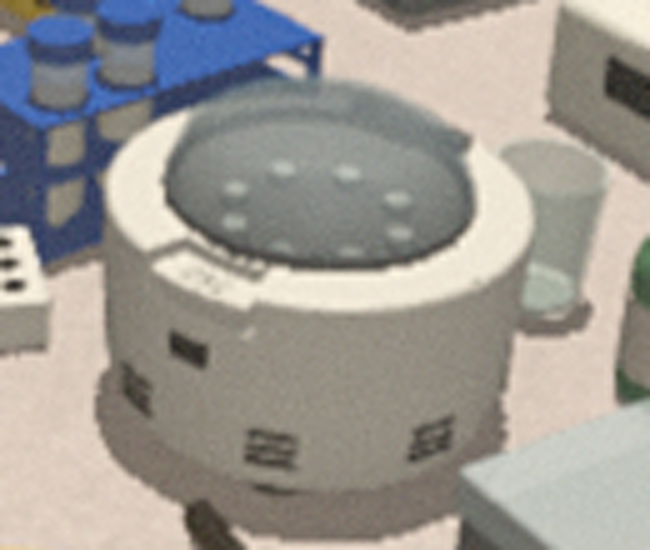

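The notch is plain at the lower right of the rim. In the enlarged top view its side walls are at about (346,455) and (450,413), and the hinge is opposite.

Run:
```python
from h import *
im=cv2.imread("pics/top0.png")
hsv=cv2.cvtColor(im,cv2.COLOR_BGR2HSV)
# whitish: low saturation / not pinkish, bright
roi=im[130:225,320:450].astype(int)
m=((roi[...,1]>roi[...,2]-4)&(roi[...,1]>130)).astype(np.uint8)*255
print(roi[50,20],roi[90,60],roi[44,5])
n,l,st,ce=cv2.connectedComponentsWithStats(m)
i=1+np.argmax(st[1:,4]);print(st[i],ce[i])
c=max(cv2.findContours((l==i).astype(np.uint8),cv2.RETR_EXTERNAL,cv2.CHAIN_APPROX_NONE)[0],key=len)[:,0]+[320,130]
P=np.array([ray("top",u,v,.11)[:2] for u,v in c])
h=cv2.convexHull(P.astype(np.float32))[:,0]
print(cv2.minEnclosingCircle(P.astype(np.float32)))
A=np.c_[2*h,np.ones(len(h))];s=np.linalg.lstsq(A,(h**2).sum(1),rcond=None)[0];print(s[:2],np.sqrt(s[2]+s[:2]@s[:2]))
C=s[:2]
for x,y in((346,435),(347,478),(435,397),(463,433),(200,115),(305,70)):
    p=ray("top",320+x/6-.4,130+y/6-.4,.108);d=p[:2]-C;print(p,np.hypot(*d),np.degrees(np.arctan2(d[1],d[0]))%360)
def z(p): return p
print([ray("top",u,v,.0)[:2] for u,v in((396,218),(440,220))])
```

```text
[126 141 138] [ 99 111 125] [ 91 100 115]
[ 17  19  33  59 470] [27.62340426 50.9106383 ]
((0.5390839576721191, -0.034312084317207336), 0.07823047786951065)
[ 0.54547036 -0.06448497] 0.08015834939636766
[ 0.47505563 -0.08443538  0.108     ] 0.07318642915087734 195.81887300678312
[ 0.45677925 -0.08400173  0.108     ] 0.09081308250726638 192.41032550344246
[ 0.49011642 -0.12257225  0.108     ] 0.08023834081418382 226.3802604006573
[ 0.47440876 -0.13351187  0.108     ] 0.09906798215971326 224.16787412953644
[ 0.61573303 -0.02854088  0.108     ] 0.07892287206243058 27.09280154267084
[ 0.63417208 -0.07428663  0.108     ] 0.08924162435597488 353.69431842883455
[array([ 0.44727291, -0.14447903]), array([ 0.43823575, -0.26327237])]
```

Run:
```python
from h import *
im=cv2.GaussianBlur(cv2.imread("pics/top0.png"),(3,3),0)
roi=im[130:225,320:450].astype(int)
m=((roi[...,1]>roi[...,2]-3)&(roi[...,1]>112)).astype(np.uint8)*255
n,l,st,ce=cv2.connectedComponentsWithStats(m)
i=l[45,20];print(st[i],i)
c=max(cv2.findContours((l==i).astype(np.uint8),cv2.RETR_EXTERNAL,cv2.CHAIN_APPROX_NONE)[0],key=len)[:,0]+[320,130]
P=np.array([ray("top",u,v,.11)[:2] for u,v in c])
h=cv2.convexHull(P.astype(np.float32))[:,0]
A=np.c_[2*h,np.ones(len(h))];s=np.linalg.lstsq(A,(h**2).sum(1),rcond=None)[0];print(s[:2],np.sqrt(s[2]+s[:2]@s[:2]),cv2.minEnclosingCircle(h)); 
C=s[:2]
print(np.round(np.hypot(*(h-C).T),3))
for x,y in((346,435),(347,478),(435,397),(463,433),(200,115),(305,70)):
    p=ray("top",320+x/6-.4,130+y/6-.4,.108);d=p[:2]-C;print(p,np.hypot(*d),np.degrees(np.arctan2(d[1],d[0]))%360)
```

```text
[ 18  19  48  60 628] 6
[ 0.54583457 -0.07246282] 0.08601551049824117 ((0.5383222103118896, -0.05939874425530434), 0.08830831944942474)
[0.089 0.089 0.089 0.088 0.087 0.088 0.086 0.085 0.085 0.085 0.086 0.085
 0.085 0.085 0.086 0.085 0.086 0.088 0.089 0.09  0.087 0.078 0.074]
[ 0.47505563 -0.08443538  0.108     ] 0.07178440906034418 189.60094527824162
[ 0.45677925 -0.08400173  0.108     ] 0.0897997561360582 187.38269083795004
[ 0.49011642 -0.12257225  0.108     ] 0.07493642731205861 221.9662352584551
[ 0.47440876 -0.13351187  0.108     ] 0.09396081311676428 220.52116514031306
[ 0.61573303 -0.02854088  0.108     ] 0.08255259096834436 32.14393054603637
[ 0.63417208 -0.07428663  0.108     ] 0.08835632978505151 358.8172411989961
```

Run:
```python
from h import *
im=cv2.GaussianBlur(cv2.imread("pics/top0.png"),(3,3),0)
roi=im[130:225,320:450].astype(int)
d=roi[...,1]-roi[...,2]
print(roi[48,15:30].tolist());print(roi[48,80:96].tolist())
m=((d>-6)&(roi[...,1]>90)).astype(np.uint8)*255
n,l,st,ce=cv2.connectedComponentsWithStats(m);i=l[45,20];print(st[i])
m=(l==i).astype(np.uint8)
cv2.imwrite("pics/m.png",cv2.resize(m*255,None,fx=4,fy=4))
c=max(cv2.findContours(m,cv2.RETR_EXTERNAL,cv2.CHAIN_APPROX_NONE)[0],key=len)[:,0]+[320,130]
P=np.array([ray("top",u,v,.11)[:2] for u,v in c])
C=np.array([.547,-.077])
from scipy.optimize import least_squares
r=least_squares(lambda p:np.hypot(P[:,0]-p[0],P[:,1]-p[1])-.0955,C,loss='soft_l1',f_scale=.002);C=r.x;print(C)
print(np.round(np.hypot(*(P-C).T),3)[::6])
for x,y in((346,435),(347,478),(435,397),(463,433),(200,115),(305,70)):
    p=ray("top",320+x/6-.4,130+y/6-.4,.108);d=p[:2]-C;print(p,np.hypot(*d),np.degrees(np.arctan2(d[1],d[0]))%360)
```

```text
[[84, 93, 105], [89, 99, 107], [105, 118, 122], [117, 131, 132], [119, 133, 133], [119, 132, 133], [119, 133, 133], [118, 132, 132], [120, 134, 134], [122, 136, 136], [115, 128, 128], [89, 99, 100], [61, 66, 67], [48, 49, 50], [47, 47, 48]]
[[71, 77, 80], [91, 100, 104], [109, 121, 124], [113, 126, 129], [112, 125, 128], [111, 124, 127], [111, 124, 128], [111, 124, 128], [111, 124, 127], [107, 120, 124], [100, 111, 119], [94, 104, 115], [93, 102, 116], [94, 103, 118], [94, 104, 118], [94, 104, 118]]
[  17    8   73   73 1651]
[ 0.54848712 -0.07690691]
[0.094 0.093 0.093 0.093 0.092 0.093 0.092 0.091 0.092 0.093 0.094 0.091
 0.092 0.09  0.092 0.091 0.09  0.091 0.095 0.094 0.093 0.091 0.092 0.092
 0.093 0.092 0.091 0.091 0.093 0.091 0.093 0.091 0.092 0.092 0.091]
[ 0.47505563 -0.08443538  0.108     ] 0.07381640561531372 185.85372083946893
[ 0.45677925 -0.08400173  0.108     ] 0.09198189388164575 184.42377216864492
[ 0.49011642 -0.12257225  0.108     ] 0.07411114407949145 218.03724798481906
[ 0.47440876 -0.13351187  0.108     ] 0.09322942125658341 217.38426615561053
[ 0.61573303 -0.02854088  0.108     ] 0.08283287576559953 35.725247902949015
[ 0.63417208 -0.07428663  0.108     ] 0.08572501382819221 1.7515849035716708
```

View pics/m.png

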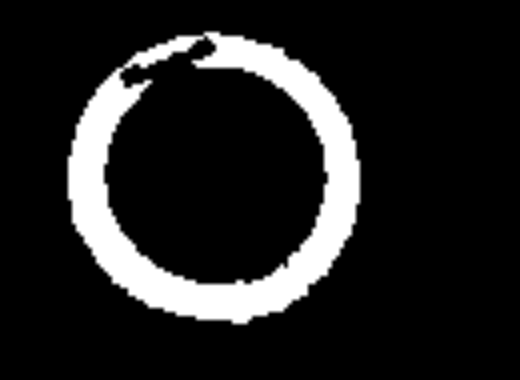

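The rim centre is at about (0.5485, -0.077). The outer radius reads 0.092–0.094 against 0.096 given. The notch walls are at 184.7° and 217.7°, which is 33° against 34° given, so the notch middle is at about 201.4°. I'll shut the fingers and turn tool x to 201°.

>>> {"method": "drive_tool", "body": {"motion": [[[0,0,-6.9],[0,0,0],0],[[0,0,-6.9],[0,0,0],0],[[0,0,-6.9],[0,0,0],0],[[0,0,-6.9],[0,0,0],0],[[0,0,-6.9],[0,0,0],0],[[0,0,0],[0,0,0],0]]}}

```text
time_s: 0.6
ee_pos: [0.1247, 0.5342, 0.2008]
tcp_rot: [-0.002, -0.197, 0.98, -0.003]
contact_force: [0.8, 0.4, 0.2]
finger_gap: 0.0123
```

```bash
cat >> h.py <<'E'
from plant import status
from scipy.spatial.transform import Rotation as Ro
C=np.array([.5485,-.077])
def rim(a,r=.088,z=.11):
    a=np.radians(a);return np.array([C[0]+r*np.cos(a),C[1]+r*np.sin(a),z])
def to(p):
    s=status.observe();q=s['tcp_rot'];R=Ro.from_quat([q[1],q[2],q[3],q[0]])
    x=R.apply([1,0,0]);y=R.apply([0,0,1])
    print('t',s['time_s'],'pos',s['ee_pos'].round(4),'xang',np.degrees(np.arctan2(x[1],x[0]))%360,'tz',y.round(3),'F',s['contact_force'].round(2),'gap',round(s['finger_gap'],4))
    print('shift',R.inv().apply(np.array(p)-s['ee_pos']).round(4))
E
python3 -c "
from h import *
to(rim(168,z=.2))"
```

```text
t 0.6 pos [0.1247 0.5342 0.2008] xang 202.695603205445 tz [-0.002 -0.006 -1.   ] F [0.83 0.45 0.23] gap 0.0123
shift [-0.0828 -0.6772  0.0035]
```

>>> {"method": "drive_tool", "body": {"motion": [[[0,0,0],[-0.0046,-0.037,-0.005],0],[[0,0,0],[-0.0046,-0.037,-0.005],0],[[0,0,0],[-0.0046,-0.037,-0.005],0],[[0,0,0],[-0.0046,-0.037,-0.003],0],[[0,0,0],[-0.0046,-0.037,-0.001],0],[[0,0,0],[-0.0046,-0.037,-0.001],0],[[0,0,0],[-0.0046,-0.037,-0.001],0],[[0,0,0],[-0.0046,-0.037,-0.001],0]]}}

```text
time_s: 1.27
ee_pos: [0.2704, 0.2678, 0.221]
tcp_rot: [-0.003, -0.185, 0.983, -0.004]
contact_force: [-0.2, 0.6, 0.0]
finger_gap: -0.0002
```

```bash
python3 -c "
from h import *
to(rim(168,z=.2))"
```

```text
t 1.2667 pos [0.2704 0.2678 0.221 ] xang 201.33957795405738 tz [-0.005 -0.01  -1.   ] F [-0.17  0.58  0.  ] gap -0.0002
shift [-0.0602 -0.3738  0.0232]
```

>>> {"method": "drive_tool", "body": {"motion": [[[0,0,0],[-0.006,-0.037,0],0],[[0,0,0],[-0.006,-0.037,0],0],[[0,0,0],[-0.006,-0.037,0],0],[[0,0,0],[-0.006,-0.037,0],0],[[0,0,0],[-0.006,-0.037,0],0],[[0,0,0],[-0.006,-0.037,0],0],[[0,0,0],[-0.006,-0.037,0],0],[[0,0,0],[-0.006,-0.037,0],0]]}}

```text
time_s: 1.93
ee_pos: [0.4211, -0.0076, 0.224]
tcp_rot: [-0.001, -0.167, 0.986, -0.004]
contact_force: [1.2, 1.7, 0.3]
finger_gap: 0.0
```

```bash
python3 -c "
from h import *
to(rim(168,z=.18))"
```

```text
t 1.9333 pos [ 0.4211 -0.0076  0.224 ] xang 199.21526032654887 tz [-0.001 -0.009 -1.   ] F [1.16 1.7  0.34] gap 0.0
shift [-0.0223 -0.0615  0.0444]
```

>>> {"method": "drive_tool", "body": {"motion": [[[0,0,0],[-0.01,-0.025,0.014],0],[[0,0,0],[-0.01,-0.025,0.014],0],[[0,0,0],[-0.002,-0.01,0.014],0],[[0,0,0],[0,0,0.01],0],[[0,0,0],[0,0,0],0],[[0,0,0],[0,0,0],0]]}}

```text
time_s: 2.43
ee_pos: [0.4659, -0.0693, 0.169]
tcp_rot: [-0.002, -0.149, 0.989, -0.005]
contact_force: [-0.7, 0.2, 0.9]
finger_gap: -0.0002
```

Run:
```python
from h import *
to(rim(168,z=.12))
cv2.imwrite("pics/t1.png",cv2.resize(vision.read_camera("top")[110:260,270:480],None,fx=3.5,fy=3.5,interpolation=cv2.INTER_CUBIC))
cv2.imwrite("pics/s1.png",cv2.resize(vision.read_camera("side")[100:300,270:480],None,fx=3,fy=3,interpolation=cv2.INTER_CUBIC))
```

```text
t 2.4333 pos [ 0.4659 -0.0693  0.169 ] xang 197.11303088875658 tz [-0.002 -0.009 -1.   ] F [-0.68  0.16  0.86] gap -0.0002
shift [0.     0.0115 0.0489]
```

View pics/t1.png

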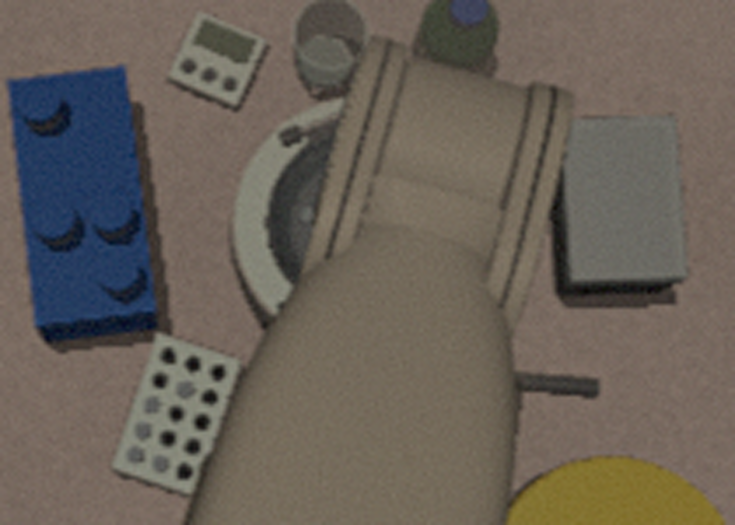

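View pics/s1.png

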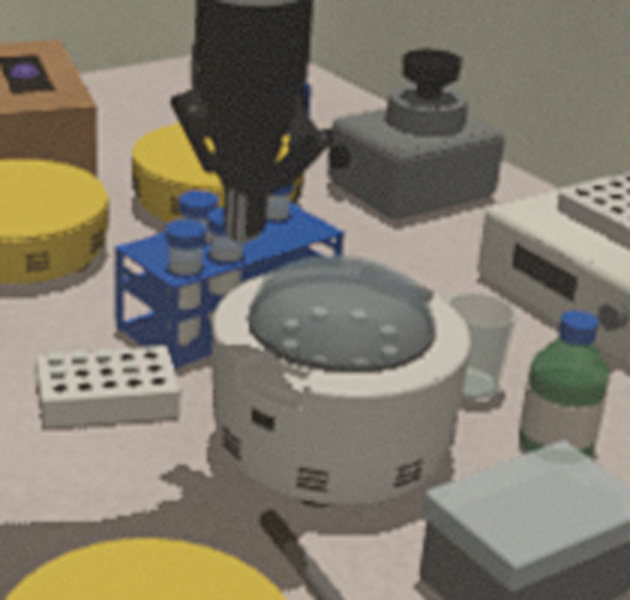

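>>> {"method": "drive_tool", "body": {"motion": [[[0,0,6],[0,0,0.015],0],[[0,0,6],[0,0,0.015],0],[[0,0,0],[0,0.01,0.007],0],[[0,0,0],[0,0,0],0],[[0,0,0],[0,0,0],0]]}}

```text
time_s: 2.95
ee_pos: [0.4664, -0.0571, 0.1364]
tcp_rot: [0.003, -0.041, 0.999, -0.006]
contact_force: [0.3, -0.2, 0.2]
finger_gap: 0.0001
```

Run:
```python
from h import *
to(rim(168,z=.12))
p=status.observe()['ee_pos'];print(proj("side",p))
cv2.imwrite("pics/s2.png",cv2.resize(vision.read_camera("side")[150:250,300:430],None,fx=6,fy=6,interpolation=cv2.INTER_CUBIC))
```

```text
t 2.95 pos [ 0.4664 -0.0571  0.1364] xang 184.66664428578736 tz [ 0.007 -0.012 -1.   ] F [ 0.35 -0.21  0.15] gap 0.0001
shift [ 0.0042 -0.001   0.0163]
(np.float64(346.7374707369494), np.float64(201.92208537512508))
```

View pics/s2.png

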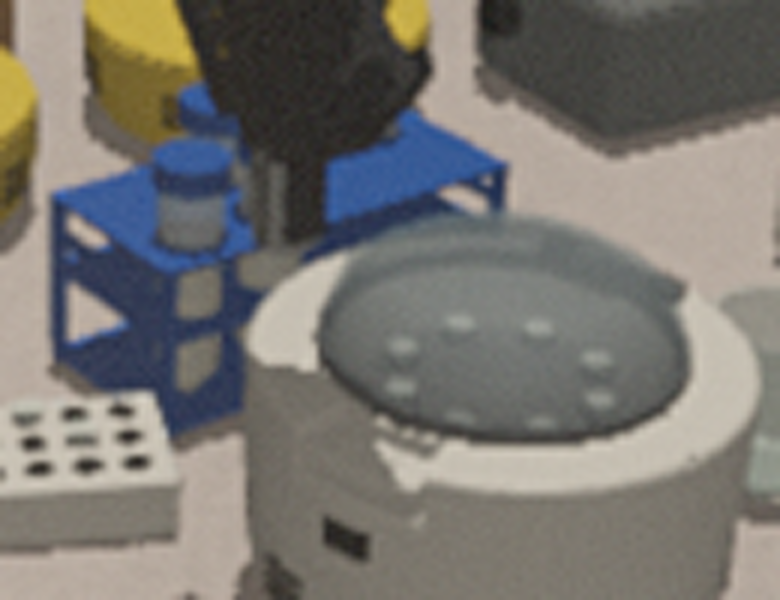

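Run:
```python
from h import *
print(proj("side",[.4659,-.0693,.169]))
for a in(168,185,218,270,0,90): print(a,np.round(proj("side",rim(a,.096)),1),np.round((np.array(proj("side",rim(a,.096)))-[300,150])*6))
im=vision.read_camera("side")[150:215,320:380]
cv2.imwrite("pics/s3.png",cv2.resize(cv2.convertScaleAbs(im,alpha=2,beta=20),None,fx=10,fy=9,interpolation=cv2.INTER_CUBIC))
```

```text
(np.float64(350.1800868156959), np.float64(191.06175603520572))
168 [341.7 213.6] [250. 381.]
185 [347.9 219.7] [287. 418.]
218 [369.  228.6] [414. 472.]
270 [408.9 227.8] [653. 467.]
0 [414.9 197.9] [689. 288.]
90 [358.3 190.1] [350. 240.]
```

View pics/s3.png

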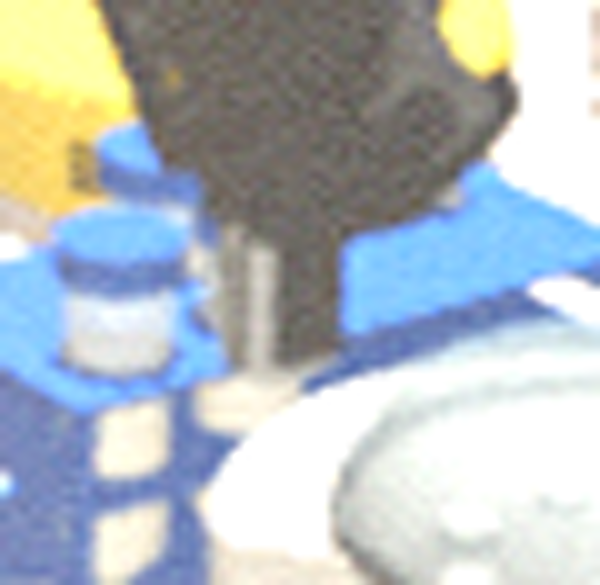

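Run:
```python
from h import *
print(proj("side",[.1252,.5352,.203]),proj("side",[.1252,.5352,.216]),proj("side",[.1252,.5352,.234]))
print(proj("top",[.1252,.5352,.203]),proj("top",[.1252,.5352,.216]))
a=cv2.imread("pics/side0.png")[60:120,90:160];b=cv2.imread("pics/top0.png")[330:400,60:140]
a=cv2.resize(a,None,fx=6,fy=6);b=cv2.resize(b,None,fx=5,fy=5)
o=np.zeros((370,830,3),np.uint8);o[:360,:420]=a;o[:350,425:825]=b
cv2.imwrite("pics/c.png",cv2.convertScaleAbs(o,alpha=2,beta=20))
```

```text
(np.float64(131.54686689248103), np.float64(117.66075781809018)) (np.float64(130.61391398906306), np.float64(113.14601897374128)) (np.float64(129.30601572826035), np.float64(106.81684730723039))
(np.float64(111.94300046391362), np.float64(357.38738310157606)) (np.float64(109.4974215227493), np.float64(358.19045297062553))
```

View pics/c.png

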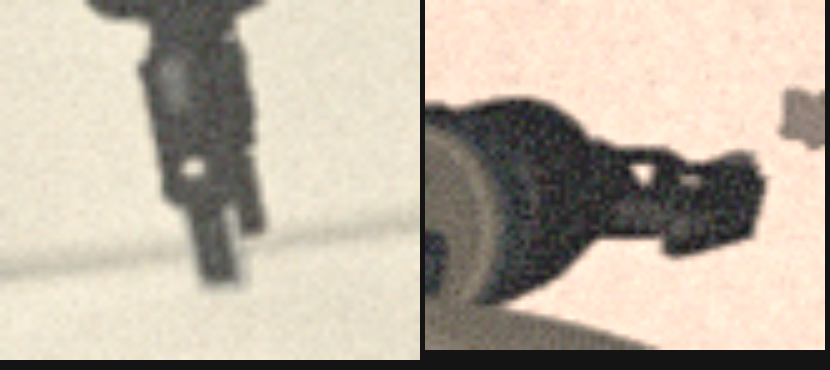

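The side view shows the tips about 11 px, or roughly 2 cm, higher than the reported TCP projects. I'll go down in small guarded steps and let the contact force settle the height.

>>> {"method": "drive_tool", "body": {"motion": [[[0,0,0],[0.003,0,0.006],0],[[0,0,0],[0,0,0.006],0],[[0,0,0],[0,0,0.004],0],[[0,0,0],[0,0,0],0]]}}

```text
time_s: 3.38
ee_pos: [0.4645, -0.0586, 0.121]
tcp_rot: [0.005, -0.041, 0.999, -0.007]
contact_force: [0.4, -1.1, 0.1]
finger_gap: 0.0003
```

Run:
```python
from h import *
to(rim(168,z=.11))
p=status.observe()['ee_pos'];print(np.round((np.array(proj("side",p))-[300,150])*6))
cv2.imwrite("pics/s4.png",cv2.convertScaleAbs(cv2.resize(vision.read_camera("side")[150:250,300:430],None,fx=6,fy=6,interpolation=cv2.INTER_CUBIC),alpha=1.6,beta=10))
```

```text
t 3.3833 pos [ 0.4645 -0.0586  0.121 ] xang 184.73250476214798 tz [ 0.011 -0.014 -1.   ] F [ 0.42 -1.07  0.07] gap 0.0003
shift [0.0022 0.0003 0.011 ]
[276. 351.]
```

View pics/s4.png

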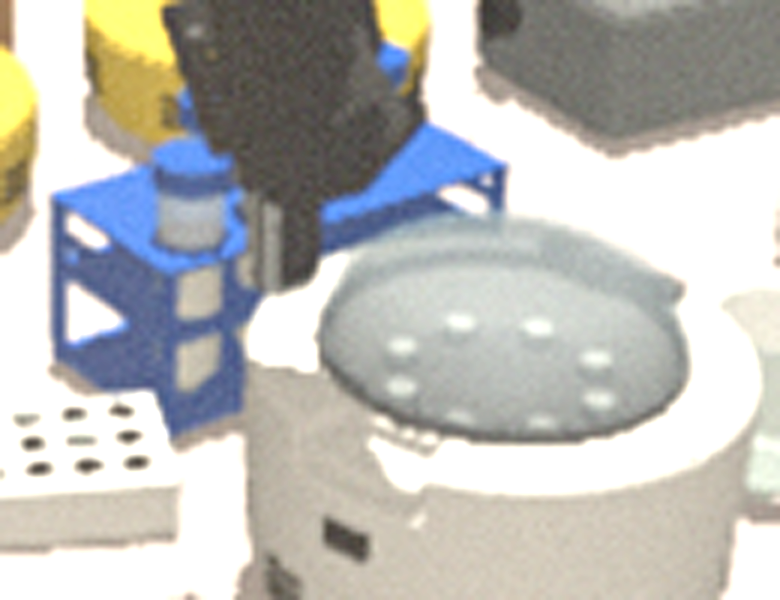

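Run:
```python
from h import *
for z in(.216,.235,.25):
  for s in(-1,1):
    p=np.array([.1252,.5352,z])+s*.05*np.array([.228,.974,0]);print(z,s,np.round(proj("side",p),1),np.round(proj("top",p),1))
print(ray("side",347.5,197.5,.121),ray("side",347.5,197.5,.14),ray("side",347.5,197.5,.15))
```

```text
0.216 -1 [129.  118.8] [131.2 363. ]
0.216 1 [132.1 107.9] [ 87.9 353.4]
0.235 -1 [127.5 111.9] [127.9 364.3]
0.235 1 [130.8 101.4] [ 83.9 354.6]
0.25 -1 [126.4 106.4] [125.2 365.3]
0.25 1 [129.8  96.2] [ 80.6 355.5]
[ 0.49412076 -0.01737304  0.121     ] [ 0.47493429 -0.04643724  0.14      ] [ 0.46483615 -0.06173419  0.15      ]
```

Both views agree that the visible tips end about 29 mm above the reported TCP, with xy correct. Contact could therefore come anywhere from a reading of 0.11 down to about 0.08. I'll keep descending gently.

>>> {"method": "drive_tool", "body": {"motion": [[[0,0,0],[0.002,0,0.004],0],[[0,0,0],[0,0,0.003],0],[[0,0,0],[0,0,0.002],0]]}}

```text
time_s: 3.68
ee_pos: [0.4628, -0.0593, 0.1119]
tcp_rot: [0.006, -0.041, 0.999, -0.007]
contact_force: [-0.7, -0.2, -0.5]
finger_gap: 0.0003
```

>>> {"method": "drive_tool", "body": {"motion": [[[0,0,0],[0,0,0.002],0],[[0,0,0],[0,0,0.002],0]]}}

```text
time_s: 3.85
ee_pos: [0.4628, -0.0594, 0.1073]
tcp_rot: [0.005, -0.041, 0.999, -0.007]
contact_force: [-0.8, -0.0, 0.7]
finger_gap: 0.0002
```

>>> {"method": "drive_tool", "body": {"motion": [[[0,0,0],[0,0,0.002],0],[[0,0,0],[0,0,0.002],0],[[0,0,0],[0,0,0.002],0]]}}

```text
time_s: 4.1
ee_pos: [0.4629, -0.0595, 0.1006]
tcp_rot: [0.005, -0.041, 0.999, -0.007]
contact_force: [-0.0, 0.2, 0.8]
finger_gap: -0.0003
```

>>> {"method": "drive_tool", "body": {"motion": [[[0,0,0],[0,0,0.002],0],[[0,0,0],[0,0,0.002],0],[[0,0,0],[0,0,0.002],0]]}}

```text
time_s: 4.35
ee_pos: [0.4631, -0.0596, 0.094]
tcp_rot: [0.005, -0.041, 0.999, -0.007]
contact_force: [0.1, 0.8, -0.4]
finger_gap: 0.0002
```

Run:
```python
from h import *
to(rim(168,z=.11))
cv2.imwrite("pics/s5.png",cv2.convertScaleAbs(cv2.resize(vision.read_camera("side")[150:250,300:430],None,fx=6,fy=6,interpolation=cv2.INTER_CUBIC),alpha=1.6,beta=10))
```

```text
t 4.35 pos [ 0.4631 -0.0596  0.094 ] xang 184.70999217155716 tz [ 0.012 -0.014 -1.   ] F [ 0.07  0.82 -0.41] gap 0.0002
shift [ 0.0004  0.0007 -0.016 ]
```

View pics/s5.png

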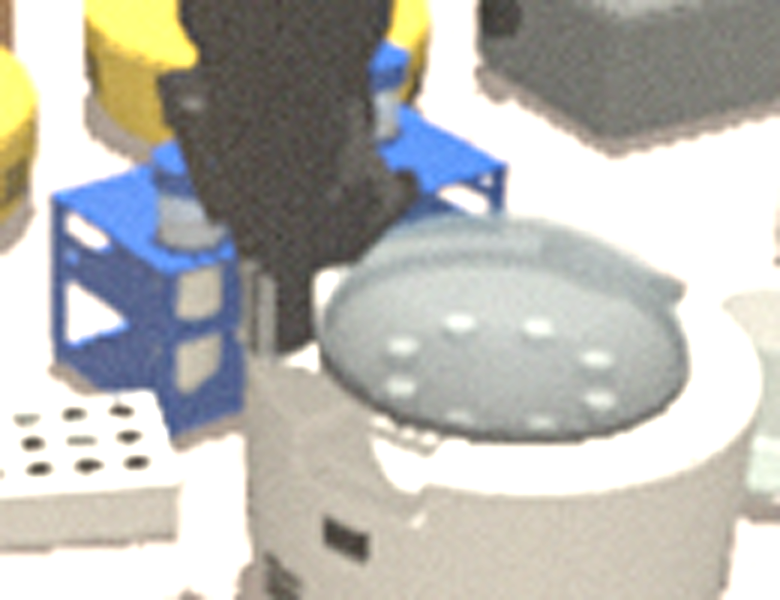

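>>> {"method": "drive_tool", "body": {"motion": [[[0,0,0],[0,0,0.002],0],[[0,0,0],[0,0,0.002],0],[[0,0,0],[0,0,0.002],0]]}}

```text
time_s: 4.65
ee_pos: [0.4631, -0.0597, 0.0873]
tcp_rot: [0.005, -0.041, 0.999, -0.007]
contact_force: [-0.5, -0.2, 0.3]
finger_gap: 0.0001
```

>>> {"method": "drive_tool", "body": {"motion": [[[0,0,0],[0,0,0.0015],0],[[0,0,0],[0,0,0.0015],0]]}}

```text
time_s: 4.82
ee_pos: [0.4631, -0.0597, 0.0839]
tcp_rot: [0.005, -0.041, 0.999, -0.007]
contact_force: [0.1, 0.0, 0.4]
finger_gap: -0.0
```

>>> {"method": "drive_tool", "body": {"motion": [[[0,0,0],[0,0,0.0015],0],[[0,0,0],[0,0,0.0015],0]]}}

```text
time_s: 4.98
ee_pos: [0.4633, -0.0598, 0.0822]
tcp_rot: [0.006, -0.041, 0.999, -0.007]
contact_force: [-13.7, 3.5, 41.7]
finger_gap: -0.0003
```

Contact comes at a reading of about 0.082, as the pictures foretold. I'll ease off.

>>> {"method": "drive_tool", "body": {"motion": [[[0,0,0],[0.002,0,-0.001],0]]}}

```text
time_s: 5.07
ee_pos: [0.4617, -0.06, 0.0838]
tcp_rot: [0.007, -0.041, 0.999, -0.007]
contact_force: [-0.3, -0.9, -0.7]
finger_gap: 0.0005
```

>>> {"method": "drive_tool", "body": {"motion": [[[0,0,0],[0,0,0],0]]}}

```text
time_s: 5.15
ee_pos: [0.4617, -0.06, 0.0842]
tcp_rot: [0.007, -0.041, 0.999, -0.008]
contact_force: [-0.6, -0.2, -0.1]
finger_gap: 0.0
```

Run:
```python
from h import *
to(rim(175,z=.0822))
```

```text
t 5.15 pos [ 0.4617 -0.06    0.0842] xang 184.73125019016695 tz [ 0.014 -0.015 -1.   ] F [-0.63 -0.21 -0.13] gap 0.0
shift [ 0.0016 -0.0092  0.0021]
```

>>> {"method": "drive_tool", "body": {"motion": [[[-0.9,0.7,0],[0,0,0],0],[[0,0,0],[0.001,0,0.001],0]]}}

```text
time_s: 5.32
ee_pos: [0.4609, -0.0599, 0.0834]
tcp_rot: [0.0, -0.041, 0.999, 0.001]
contact_force: [-0.3, -1.0, 1.0]
finger_gap: 0.0001
```

>>> {"method": "drive_tool", "body": {"motion": [[[0,0,0],[0,0,0.001],0]]}}

```text
time_s: 5.4
ee_pos: [0.4608, -0.06, 0.0823]
tcp_rot: [0.0, -0.041, 0.999, 0.001]
contact_force: [-9.7, 2.6, 26.2]
finger_gap: 0.0003
```

Run:
```python
from h import *
to(rim(175,z=.0822))
```

```text
t 5.4 pos [ 0.4608 -0.06    0.0823] xang 184.73164404153897 tz [ 0.     0.001 -1.   ] F [-9.74  2.63 26.2 ] gap 0.0003
shift [ 0.0008 -0.0093  0.0001]
```

>>> {"method": "drive_tool", "body": {"motion": [[[0,0,0],[0,-0.003,0.0003],0],[[0,0,0],[0,-0.003,0.0003],0]]}}

```text
time_s: 5.57
ee_pos: [0.4616, -0.0637, 0.0824]
tcp_rot: [0.001, -0.042, 0.999, 0.003]
contact_force: [-0.8, 7.4, 10.2]
finger_gap: 0.0003
```

>>> {"method": "drive_tool", "body": {"motion": [[[0,0,0],[0,-0.003,0.0005],0],[[0,0,0],[0,-0.003,0.0005],0]]}}

```text
time_s: 5.73
ee_pos: [0.4625, -0.0667, 0.0824]
tcp_rot: [0.002, -0.043, 0.999, 0.007]
contact_force: [-2.7, 10.5, 14.0]
finger_gap: -0.0001
```

>>> {"method": "drive_tool", "body": {"motion": [[[0,0,0],[0.001,-0.003,0.0005],0],[[0,0,0],[0.001,-0.003,0.0005],0],[[0,0,0],[0.001,-0.003,0.0005],0]]}}

```text
time_s: 5.98
ee_pos: [0.4623, -0.0723, 0.0824]
tcp_rot: [0.005, -0.044, 0.999, 0.011]
contact_force: [-0.4, 8.5, 11.8]
finger_gap: 0.0003
```

>>> {"method": "drive_tool", "body": {"motion": [[[0,0,0],[0.0005,-0.003,0.0005],0],[[0,0,0],[0.0005,-0.003,0.0005],0],[[0,0,0],[0,-0.003,0.0005],0]]}}

```text
time_s: 6.23
ee_pos: [0.4633, -0.0775, 0.0824]
tcp_rot: [0.007, -0.046, 0.999, 0.015]
contact_force: [-2.9, 10.0, 13.3]
finger_gap: 0.0001
```

Run:
```python
from h import *
to(rim(201.4,z=.0822))
```

```text
t 6.2333 pos [ 0.4633 -0.0775  0.0824] xang 185.2482092356532 tz [ 0.013  0.031 -0.999] F [-2.87  9.97 13.32] gap 0.0001
shift [-0.0003 -0.0318 -0.0007]
```

>>> {"method": "drive_tool", "body": {"motion": [[[1.7,0.9,0],[0.002,-0.001,0],0],[[0,0,0],[0.002,-0.003,0.0005],0],[[0.3,0,0],[0.001,-0.003,0.0005],0],[[0.3,0,0],[0.001,-0.003,0.0005],0]]}}

```text
time_s: 6.57
ee_pos: [0.4608, -0.0854, 0.0824]
tcp_rot: [0.003, -0.047, 0.999, -0.002]
contact_force: [0.9, 6.8, 10.4]
finger_gap: 0.0001
```

>>> {"method": "drive_tool", "body": {"motion": [[[0.3,0,0],[0,-0.003,0.0005],0],[[0.3,0,0],[0,-0.003,0.0005],0],[[0.3,0,0],[0,-0.003,0.0005],0]]}}

```text
time_s: 6.82
ee_pos: [0.4623, -0.0911, 0.0822]
tcp_rot: [0.006, -0.049, 0.999, -0.005]
contact_force: [-1.3, 5.6, 8.3]
finger_gap: 0.0
```

Run:
```python
from h import *
to(rim(201.4,z=.0822))
```

```text
t 6.8167 pos [ 0.4623 -0.0911  0.0822] xang 185.59499001594418 tz [ 0.012 -0.01  -1.   ] F [-1.34  5.57  8.33] gap 0.0
shift [-0.0025 -0.0184  0.0003]
```

>>> {"method": "drive_tool", "body": {"motion": [[[0,0.7,-3],[0.0005,-0.003,0.0005],0],[[0,0,-3],[0,-0.003,0.0005],0],[[0,0,-3],[0,-0.003,0.0005],0]]}}

```text
time_s: 7.07
ee_pos: [0.4631, -0.0999, 0.0804]
tcp_rot: [-0.001, -0.13, 0.992, -0.005]
contact_force: [-0.3, -0.2, 0.2]
finger_gap: -0.0001
```

>>> {"method": "drive_tool", "body": {"motion": [[[0,0,-2],[0,-0.003,0.0005],0],[[0,0,0],[0,-0.003,0.0005],0]]}}

```text
time_s: 7.23
ee_pos: [0.4646, -0.1062, 0.0785]
tcp_rot: [-0.001, -0.149, 0.989, -0.004]
contact_force: [-0.5, -0.4, -0.2]
finger_gap: -0.0003
```

Run:
```python
from h import *
to(rim(201.4,z=.0822))
```

```text
t 7.2333 pos [ 0.4646 -0.1062  0.0785] xang 197.17203057493958 tz [-0.001 -0.009 -1.   ] F [-0.54 -0.4  -0.24] gap -0.0003
shift [-0.001  -0.0034 -0.0037]
```

The fingertip dropped off the rim edge at y ≈ -0.098, where the vision predicted the notch. I'll centre it and press.

>>> {"method": "drive_tool", "body": {"motion": [[[0,0,-2],[0.001,-0.003,0.001],0],[[0,0,0],[0,0,0.001],0],[[0,0,0],[0,0,0.001],0]]}}

```text
time_s: 7.48
ee_pos: [0.4645, -0.1103, 0.0744]
tcp_rot: [-0.001, -0.165, 0.986, -0.004]
contact_force: [0.6, 1.0, 2.5]
finger_gap: -0.0003
```

>>> {"method": "drive_tool", "body": {"motion": [[[0,0,0],[0,0,0.001],0],[[0,0,0],[0,0,0.001],0]]}}

```text
time_s: 7.65
ee_pos: [0.4645, -0.1101, 0.0723]
tcp_rot: [-0.001, -0.163, 0.987, -0.003]
contact_force: [-0.1, 0.0, 4.1]
finger_gap: -0.0
```

>>> {"method": "drive_tool", "body": {"motion": [[[0,0,0],[0,0,0.0008],0],[[0,0,0],[0,0,0.0003],0]]}}

```text
time_s: 7.82
ee_pos: [0.4645, -0.1102, 0.0713]
tcp_rot: [-0.001, -0.163, 0.987, -0.004]
contact_force: [-0.6, 0.7, 3.6]
finger_gap: -0.0
```

Run:
```python
from h import *
to(rim(201.4,z=.0722))
cv2.imwrite("pics/s6.png",cv2.convertScaleAbs(cv2.resize(vision.read_camera("side")[130:250,300:430],None,fx=4.8,fy=4.8,interpolation=cv2.INTER_CUBIC),alpha=1.6,beta=10))
```

```text
t 7.8167 pos [ 0.4645 -0.1102  0.0713] xang 198.73436209358036 tz [-0.001 -0.007 -1.   ] F [-0.58  0.74  3.56] gap -0.0
shift [-0.0023  0.0003 -0.0009]
```

View pics/s6.png

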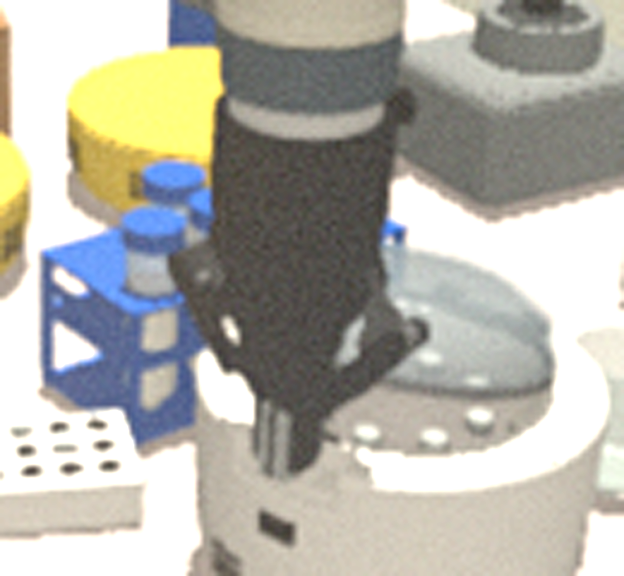

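The lid has let go and is rising against the hand. I'll draw back outwards, then up.

>>> {"method": "drive_tool", "body": {"motion": [[[0,0,0],[0.008,0,-0.006],0],[[0,0,0],[0.015,0,-0.006],0],[[0,0,0],[0.02,0,-0.01],0],[[0,0,0],[0.02,0,-0.01],0],[[0,0,0],[0.015,0,-0.015],0],[[0,0,0],[0.005,0,-0.02],0],[[0,0,0],[0,0,-0.02],0],[[0,0,0],[0,0,-0.02],0]]}}

```text
time_s: 8.53
ee_pos: [0.3723, -0.1355, 0.1806]
tcp_rot: [-0.006, -0.163, 0.987, -0.001]
contact_force: [0.1, 0.4, 0.6]
finger_gap: 0.0002
```

>>> {"method": "drive_tool", "body": {"motion": [[[0,0,0],[0,0,-0.025],0],[[0,0,0],[0,0.02,-0.025],0],[[0,0,0],[0,0.03,-0.01],0],[[0,0,0],[0,0.03,0],0],[[0,0,0],[0,0.035,0],0],[[0,0,0],[0,0.035,0],0],[[0,0,0],[0,0.035,0],0],[[0,0,0],[0,0.02,0],0]]}}

```text
time_s: 9.2
ee_pos: [0.2962, 0.0598, 0.2488]
tcp_rot: [-0.003, -0.156, 0.988, -0.003]
contact_force: [0.3, 0.0, 0.2]
finger_gap: 0.0002
```

>>> {"method": "drive_tool", "body": {"motion": [[[0,0,0],[0,0,0],0],[[0,0,0],[0,0,0],0],[[0,0,0],[0,0,0],0],[[0,0,0],[0,0,0],0],[[0,0,0],[0,0,0],0],[[0,0,0],[0,0,0],0],[[0,0,0],[0,0,0],0],[[0,0,0],[0,0,0],0]]}}

```text
time_s: 9.87
ee_pos: [0.2918, 0.0587, 0.2493]
tcp_rot: [-0.003, -0.156, 0.988, -0.004]
contact_force: [-0.0, 0.1, 0.8]
finger_gap: 0.0
```

Run:
```python
from h import *
to(rim(201.4,z=.0722))
cv2.imwrite("pics/s7.png",vision.read_camera("side"))
cv2.imwrite("pics/t7.png",vision.read_camera("top"))
```

```text
t 9.8667 pos [0.2918 0.0587 0.2493] xang 197.9605207996468 tz [-0.004 -0.008 -1.   ] F [-0.01  0.1   0.81] gap 0.0
shift [-0.1157 -0.2123  0.1777]
```

View pics/s7.png

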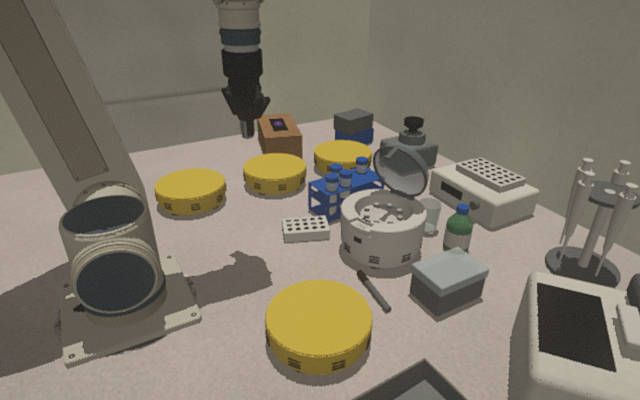

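View pics/t7.png

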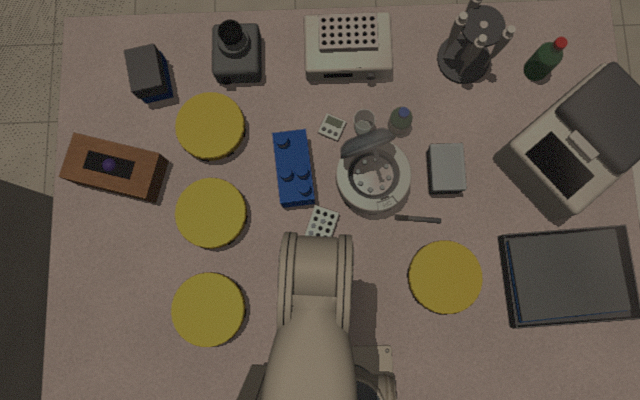

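The side view shows the lid standing up at about (400,165), with the rotor bared and the arm clear at about (247,130). I'll wait a little longer to be sure the lid has stopped.

>>> {"method": "drive_tool", "body": {"motion": [[[0,0,0],[0,0,0],0],[[0,0,0],[0,0,0],0],[[0,0,0],[0,0,0],0],[[0,0,0],[0,0,0],0],[[0,0,0],[0,0,0],0],[[0,0,0],[0,0,0],0],[[0,0,0],[0,0,0],0],[[0,0,0],[0,0,0],0]]}}

```text
time_s: 10.63
ee_pos: [0.2919, 0.0588, 0.2491]
tcp_rot: [-0.003, -0.156, 0.988, -0.004]
contact_force: [0.0, -0.7, 0.2]
finger_gap: -0.0
```

Run:
```python
from h import *
a=vision.read_camera("side");b=cv2.imread("pics/s7.png")
o=np.hstack([b[120:280,320:450],a[120:280,320:450]])
cv2.imwrite("pics/s8.png",cv2.resize(cv2.convertScaleAbs(o,alpha=1.4),None,fx=3,fy=3))
print(np.abs(a.astype(int)-b)[120:280,320:450].mean())
# lid tip: hinge opposite notch; expected tip for open angle
h=rim(21.4,.071);
u=np.array([np.cos(np.radians(201.4)),np.sin(np.radians(201.4)),0])
for t in(1.0,1.25): print(t,np.round(((np.array(proj("side",h+.142*(u*np.cos(t)+np.array([0,0,1])*np.sin(t)))))-[320,120])*3))
s=cv2.imread("pics/top0.png");t=vision.read_camera("top")
d=(np.abs(cv2.GaussianBlur(s,(5,5),0).astype(int)-cv2.GaussianBlur(t,(5,5),0)).max(2)>25)
print([ (n,d[y0:y1,x0:x1].sum()) for n,y0,y1,x0,x1 in(("rack",125,210,270,318),("timer",110,142,315,348),("bottle",102,135,388,415),("tipbox",140,198,425,470),("marker",210,226,394,445),("block",203,253,298,342),("beaker",106,128,352,377))])
```

```text
2.057580128205128
1.0 [194. 119.]
1.25 [220.  86.]
[('rack', np.int64(0)), ('timer', np.int64(3)), ('bottle', np.int64(10)), ('tipbox', np.int64(0)), ('marker', np.int64(0)), ('block', np.int64(346)), ('beaker', np.int64(0))]
```

View pics/s8.png

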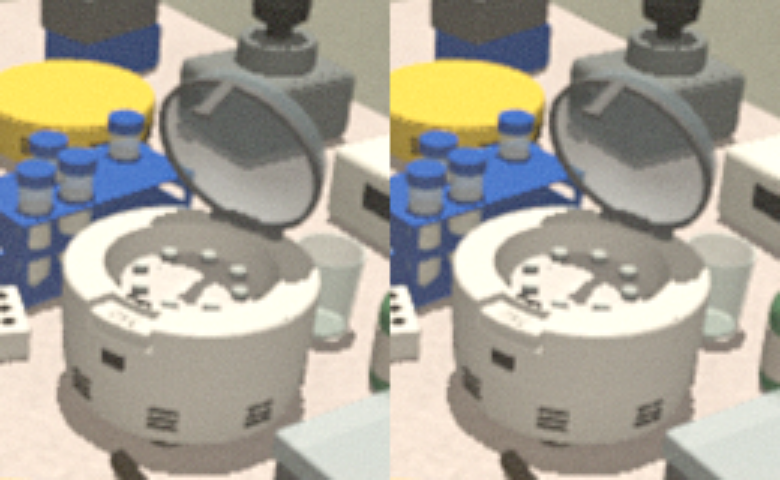

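The lid is stationary. Its edge marker at about (212,97) fits 1.25 rad (220,86) far better than 1.0 rad (194,119). Nothing else has changed except the microtube block's region in the top view, where the arm overlaps it; in the side view the block stands where it was. Handing in.

```bash
python3 -c "
from plant import workorder
print(workorder.finish_job())"
```

```text
the job is handed in; nothing more can be done
None
```

I found the notch, pressed the key and the lid sprang open. The job is handed in, at about 10.7 s of the 64 s allowed; it reported no verdict.

**What I did:** I located the notch in the top view, with its middle about 21° from -x towards -y. I slid the shut fingertips along the rim from the +y side with about 8–14 N. They dropped into the notch where the view had put it. I pressed the key about 4 mm, reading about 4 N, then drew the hand outwards, up and away.

**Last checks:**
- **Lid:** it stood still in two side pictures 0.8 s apart. Its edge fits about 1.2 rad open, nearer the 1.25 rad position than 1.0.
- **Robot:** it stood clear, with the force reading at noise level.
- **Other things:** the rack, timer, bottle, tip box, marker and beaker show no change in the top view. The microtube block was partly hidden by the arm there, but the side view shows it in place.
- **Key:** I did not measure its return separately; nothing was touching it.

**What disagreed:** the visible fingertips ended about 29 mm higher than the reported TCP. Rim contact came at a reading of 0.082 instead of 0.110, so I relied on pictures and touch for height. The first touch peaked at about 42 N on the readings taken, and I eased off at once (the limit is 120 N).

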